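Change the clogged outer air-filter element without unseating the safety element

TASK

Change the air filter: twist the used, dirty outer element by its grip to break it loose from the safety element it is stuck to, lift it off without pulling the safety element up, and stand it in the steel drip tray. Then fit the new green-capped element over the safety element, its pointer at the housing's yellow key, fully home. Set both down gently without dropping them, keep the used one upright so that no dirt falls out, and leave everything else on the bench where it is.

Things in the scene. Friction and masses are not known exactly. Their poses are not given: they have to be found in the camera images.
- used_grip (a point): Used outer element: dirty brown pleats, dull grey cap, 0.3-0.5 kg; starts in the housing, over the safety element. Point: centre of the moulded grip rib on its cap (rib 60 mm along x, 22 mm wide along y, 36 mm high), on the axis, 118 mm above the foot's underside. z up; x towards the yellow pointer on the cap. Cap top 18 mm below this point, cap 96 mm across.
- used_foot (a point): Same element: middle of its underside. Foot ring 114 mm across, 12 mm high, with a 70 degree gap centred under the pointer (+x); body 91 mm across. Open below: bore 66 mm wide, 88 mm deep; caked dirt in it grips the safety element. Pulled straight up it drags that along. Turned 25 degrees either way it is free and lifts straight off (under 20 may be too little; the key stops it at 28).
- new_grip (a point): New outer element: cream pleats, green cap, 0.25-0.4 kg, starts standing on the bench. Same shape and sizes as the used one, but its clean bore grips nothing. Point: centre of its grip rib (60 mm along x, 22 mm along y, 36 mm high), 118 mm above the foot's underside. z up; x towards the yellow pointer, above the middle of the 70 degree gap in the foot ring.
- housing_floor (a point): Lower half of the air cleaner, black, fixed. Point: on its axis, on the floor inside, 45 mm above the bench; z up, x towards the yellow key. A round collar, 120 mm inside and 140 mm outside, rises 35 mm above the floor. A 42 mm outlet pipe sticks out 105 mm from the axis on the -x side. An element fully home stands with its foot ring on this floor inside the collar.
- housing_key (a point): Top of the yellow key, a block 10 mm wide inside the collar on the housing's +x side, reaching in to 50 mm from the axis, its top 37 mm above the housing floor. It must stand in the gap of an element's foot ring: pointer within 28 degrees of the key, else the foot ring stops on top of it. The used element starts aligned with it to 3 degrees.
- safety (a joint): Safety element: red cap, pale pleats, 53 mm across, 82 mm high, standing on the housing floor on its axis, hidden inside the used element at the start. Value: how far it is pulled up off its seat, m; 0 is seated. It cannot turn. Three soft bumpers round its head reach out to 29.5 mm from the axis.
- tray_floor (a point): Steel drip tray, fixed, 200 mm (x) by 155 mm (y) outside, 30 mm high, walls and floor 3 mm. This point is the centre of its inner floor, z up.
- can_mid (a point): Tall aerosol can, red with a white cap, 58 mm across, 235 mm high; half-way up. It stands between two of the work places: carry things round it. Leave alone.
- bottle_mid (a point): Blue bottle with yellow cap, 52 mm across, 140 mm high; half-way up. Leave alone.
- cover_mid (a point): Black cover of the air cleaner, mouth down, 140 mm across, 80 mm high; on its axis, 35 mm above the bench. Leave alone.
- socket_mid (a point): Deep socket, dark steel, 30 mm across, 75 mm high; half-way up. Leave alone.
- clamp_mid (a point): Steel hose clamp lying flat, 52 mm across, 12 mm high; half-way up. Leave alone.
- wrench_grip (a point): Wrench, 190 mm long, lying across the back of the work area; a point on its handle. Leave alone.
- driver_grip (a point): Screwdriver, 200 mm long, lying across the back of the work area; a point on its handle. Leave alone.
Things that resemble listed ones, but are neither listed nor needed, are in the scene too. Leave any purple look-alike of the part that bears used_grip alone.

How it is judged (in metres and radians):
On the way:
1. the used element is lifted clear of the safety element, which stays seated (z of used_grip in the frame of housing_floor above 0.2 m and value of joint safety below 0.004 m), for 0.1 s.
At the end, for the whole second after the job is handed in: The new element stands fully home on the housing floor (within 4 mm in height, 8 mm off-centre, upright within 0.06 rad) over the safety element, which is seated (within 3 mm); the used element stands upright (within 0.06 rad) flat on the tray's floor; both at rest (z of new_grip in the frame of housing_floor below 0.122 m and horizontal distance between new_grip and housing_floor below 0.008 m and angle between each of new_grip, used_grip's own z axis and vertical below 0.06 rad and value of joint safety below 0.003 m and z of used_grip in the frame of tray_floor between 0.11 and 0.122 m and x of used_grip in the frame of tray_floor between -0.05 and 0.05 m and y of used_grip in the frame of tray_floor between -0.03 and 0.03 m and linear speed of each of used, new below 0.02 m/s); the robot touches nothing.
It fails at once if the safety element is pulled up from its seat by more than 8 mm (value of joint safety above 0.008 m).
It fails at once if the used element is tipped by more than 0.5 rad (angle between used_grip's own z axis and vertical above 0.5 rad).
It fails at once if a bystander is shifted by more than 30 mm or knocked over (distance of any of can_mid, bottle_mid, cover_mid, socket_mid, clamp_mid, wrench_grip, driver_grip from where it was at the start of the episode above 0.03 m).
It fails at once if the new element is dropped or slammed into the housing (faster than 0.4 m/s in the last 30 mm above its seat) (z of new_grip in the frame of housing_floor below 0.148 m and horizontal distance between new_grip and housing_floor below 0.02 m and linear speed of new above 0.4 m/s).
It fails at once if the used element is dropped or slammed into the tray (faster than 0.4 m/s in the last 30 mm above its floor) (z of used_grip in the frame of tray_floor below 0.148 m and horizontal distance between used_grip and tray_floor below 0.06 m and linear speed of used above 0.4 m/s).
It also fails if it takes over 66 s, if anything falls off the work surface, if the arm or the gripper's body presses on something with over 40 N, if the wrist force passes 120 N, or if a joint passes its speed limit or range.

ROBOT

A 6-joint arm with a two-finger parallel gripper is mounted at the origin on the work surface. World frame = base frame: x ahead of the robot, y to its left, z up, the work surface at z = 0. Lengths are in mm, angles in rad, forces in N, time in s.
With the tool pointing down it reaches from about 425 to 925 mm from the base axis. Payload 12.5 kg.
Tool frame: the origin (TCP) lies at the very end of the fingers, on their centre line; the grasp point (between the pads) lies 19 mm behind it; z points along the fingers, y is the direction in which the jaws open and shut (so a half turn about z gives the same grasp; the last joint's range is limited). The gripper opens to 85 mm and grips with 20 to 120 N. Pads are 22 mm wide; open, the fingers measure 114 mm over their backs; the gripper's body (76 mm by 85 mm) begins 54 mm behind the grasp point. The pads swing forward as they close: fully open they stand 13 mm farther back than shut.
Start: joints at [-1.296, 0.491, 1.559, -0, 1.092, -0.106], TCP at [232.313, -580.238, 231.327] pointing down, gripper open.
Joint ranges: [-3.1, 3.1], [-0.84, 2.19], [0.05, 2.79], [-1.13, 4.28], [0.06, 2.93], [-2.69, 2.69]. Speed limits (rad/s): [2.22, 2.22, 2.79, 3.14, 3.14, 3.14].

INTERFACE

Orientations are given as [roll, pitch, yaw] about the fixed x, y, z axes, in that order (R = Rz(yaw) Ry(pitch) Rx(roll)).
In Python, from rig import env, eyes gives the robot as it stands.
- The arm moves only by the shell command python3 -m crank 'ROWS' [OPENING]. ROWS is JSON, one flat list of numbers, 6 for each row, row after row: the shift along the tool's x, y, z in m, then the turn, a rotation vector about the tool's x, y, z in rad. In form: [dx, dy, dz, ax, ay, az, dx, dy, dz, ax, ay, az, ...]. A call has exactly 10 rows; each row is the pose to reach, as a shift and turn from the pose commanded when the call began, along the tool's axes at that moment; what a row does not reach only later rows make up. A row lasts 1/10 s, in which the tool goes at most 50 mm and 8.59 degrees, less where a joint would pass 70% of its speed; a pose out of reach is approached as far as the arm can. A call with a gripper value outside its range is refused whole. OPENING is the closure, from 0 (fully open) to 1 (shut), set as the call begins (- or left out, the last holds). The fingers move at their own pace and stop on an object; the grip force is fixed at half the most. Time passes only in rows, so rows that repeat a pose let the fingers close, or fill a call up. It gives the time, the measured TCP pose, the force and the opening at its end, in the units of the state.
- env.observe(): the state, without advancing time (a new reading comes with each control period).
- eyes.capture(name): name is "scene" or "top" or "wrist"; returns the picture (384x512x3 uint8, blue, green, red); there is no depth.
- eyes.camera_info(name): a dict with "fx", "fy", "cx", "cy" (pixels), "R" (3x3) and "t" (3): a world point X has camera coordinates R X + t. Camera axes: x right, y down, z forward; pixel columns grow to the right and rows downward; lengths in mm; the calibration is good to about 2 mm. A picture is of the moment at which its call begins: read the wrist's pose just before it. camera_info takes no time and is no camera call; for the wrist camera it gives the pose at the moment of the call.
- env.close_job(): hands the job in, once; it reports no verdict.
The state is a dict: "time_s": time; "joint_pos": joint angles; "joint_vel": joint speeds; "joint_efforts": joint torques, N m; "ee_pos": TCP position; "eef_rot": TCP orientation; "ft_force": force on the tool from outside, world axes, zero at the start; "torque": the same for the moment, N m; "finger_gap": finger opening in mm.
Only numpy, scipy, OpenCV 4.12 (cv2) and the standard library are available. Lean on these libraries where they do the work, as an engineer would, in place of code of your own. Each camera call takes 0.05 s, during which the arm holds its last target. There are 200 camera calls.

## Working session

There is one attempt and no reset: what is moved stays moved. The work goes in short steps, Python scripts to look and compute and a shell command to move; the robot and the scene stay as the last step left them, time stands still between calls to the robot, and variables do not carry over. Pictures are saved under pics/ and viewed, about 8 in all and at most 12, crops included, and the job is handed in when it is done.

```bash
mkdir -p pics; ls; python3 - <<'E'
from rig import env, eyes
import cv2, numpy as np
s=env.observe(); print({k:np.round(v,3).tolist() for k,v in s.items()})
for n in("scene","top"):
    im=eyes.capture(n); cv2.imwrite(f"pics/{n}0.png",im); i=eyes.camera_info(n)
    print(n,{k:np.round(v,3).tolist() for k,v in i.items()})
a=cv2.imread("pics/top0.png"); cv2.imwrite("pics/top0b.png",cv2.resize(a,(800,600),interpolation=cv2.INTER_CUBIC))
E
```

```text
pics
{'time_s': 0.0, 'joint_pos': [-1.296, 0.492, 1.559, 0.0, 1.092, -0.106], 'joint_vel': [0.001, 0.002, -0.002, -0.002, -0.001, -0.002], 'joint_efforts': [0.005, -61.844, -26.159, 0.0, 0.004, -0.0], 'ee_pos': [232.223, -579.996, 230.712], 'eef_rot': [-3.14, -0.0, 0.381], 'ft_force': [-0.168, -0.291, 0.556], 'torque': [0.028, 0.054, -0.013], 'finger_gap': 85.243}
scene {'fx': 478.909, 'fy': 478.909, 'cx': 247.236, 'cy': 186.159, 'R': [[0.408, 0.913, -0.009], [0.651, -0.298, -0.698], [-0.64, 0.279, -0.716]], 't': [-258.601, -219.017, 1572.044]}
top {'fx': 431.679, 'fy': 431.679, 'cx': 259.19, 'cy': 193.687, 'R': [[-0.007, -1.0, -0.021], [-0.99, 0.01, -0.143], [0.144, 0.02, -0.989]], 't': [63.368, 482.559, 1470.56]}
```

View pics/top0b.png

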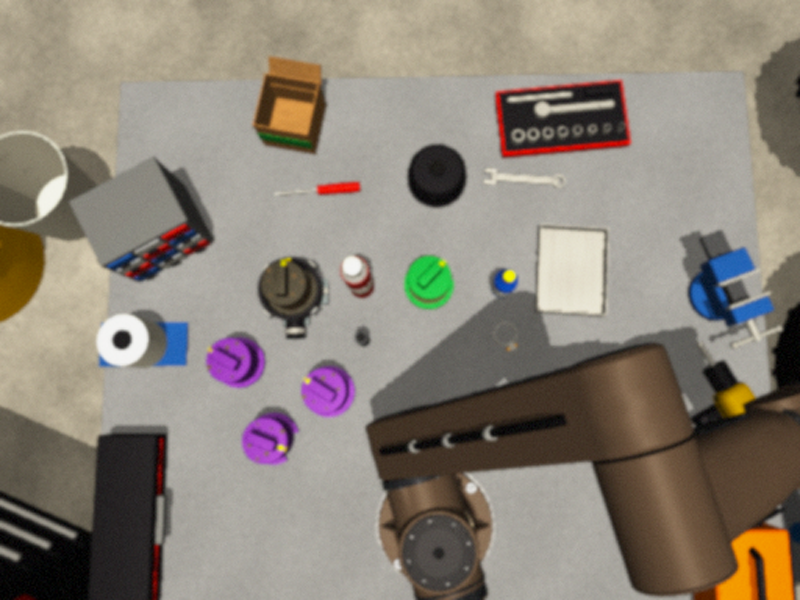

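View pics/scene0.png

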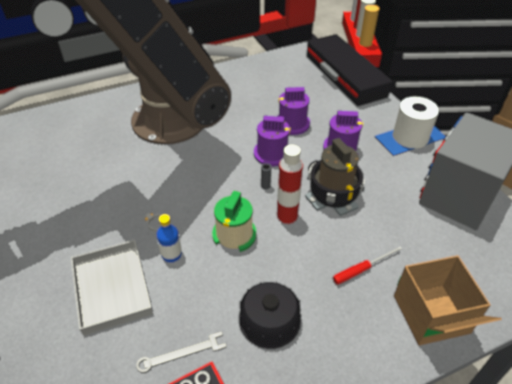

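The top view (800x600) shows the used element at (285,285), its pointer at (285,262). The new green one is at (430,282) with its pointer up-right at (442,265). The can is at (355,275), the bottle at (505,280) and the tray at (572,270); the purple look-alikes are at lower left. Next I measure with masks and rays.

```bash
cat > h.py <<'E'
from rig import env, eyes
import cv2, numpy as np
from scipy.spatial.transform import Rotation as Ro
def ray(i,u,v,z):
    R=np.array(i["R"]);t=np.array(i["t"]);c=-R.T@t
    d=R.T@np.array([(u-i["cx"])/i["fx"],(v-i["cy"])/i["fy"],1]); return c+d*(z-c[2])/d[2]
def blobs(im,lo,hi,amin=15):
    m=cv2.inRange(cv2.cvtColor(im,cv2.COLOR_BGR2HSV),lo,hi)
    n,l,s,c=cv2.connectedComponentsWithStats(m)
    return [(s[k],c[k],l==k) for k in range(1,n) if s[k][4]>=amin]
def rel(x,y,z,yaw):  # rows for target TCP pose, tool down, yaw in deg
    s=env.observe(); R=Ro.from_euler('xyz',s["eef_rot"]); T=Ro.from_euler('xyz',[np.pi,0,np.radians(yaw)])
    d=R.inv().apply(np.array([x,y,z])-s["ee_pos"])/1000
    print("pose",np.round(s["ee_pos"],1),"yaw",round(np.degrees(s["eef_rot"][2]),1),"t",s["time_s"],"rel",np.round(d,4),np.round((R.inv()*T).as_rotvec(),4))
E
python3 - <<'E'
from h import *
im=cv2.imread("pics/top0.png"); i=eyes.camera_info("top")
for n,lo,hi in(("green",(50,100,60),(75,255,255)),("yellow",(22,140,120),(34,255,255)),("red",(0,150,60),(6,255,255))):
    for s,c,_ in blobs(im,lo,hi,6):
        if 120<c[0]<400 and 100<c[1]<300: print(n,s,c.round(1),"z100",ray(i,*c,100)[:2].round(),"z145",ray(i,*c,145)[:2].round())
g=blobs(im,(50,100,60),(75,255,255),200)
m=lambda p:np.array(p)/1.5625
for n,p,z in(("trayTL",(538,226),30),("trayTR",(607,229),30),("trayBL",(537,312),30),("trayBR",(605,315),30),("can",(351,266),235),("bottle",(509,275),140),("pipe end",(295,336),45),("housing L",(259,290),80),("housing R",(326,290),80)):
    print(n,ray(i,*m(p),z).round())
E
python3 - <<'E'
import cv2
a=cv2.imread("pics/top0.png")[140:220,150:310]
cv2.imwrite("pics/topc.png",cv2.resize(a,(800,400),interpolation=cv2.INTER_CUBIC))
E
```

```text
green [259 164  31  34 804] [273.9 180.5] z100 [518.   8.] z145 [510.   9.]
yellow [179 165   7   6  28] [181.8 167.2] z100 [567. 319.] z145 [557. 310.]
yellow [322 173   8   8  47] [325.4 176.2] z100 [ 531. -164.] z145 [ 522. -158.]
yellow [178 285   5   4  10] [180.1 286.5] z100 [172. 317.] z145 [175. 308.]
red [203 117  27   7 158] [216.4 120.1] z100 [730. 203.] z145 [716. 197.]
red [118 153  16  10  51] [126.  157.4] z100 [603. 510.] z145 [593. 495.]
red [224 177  13   7  32] [230.5 181.1] z100 [517. 154.] z145 [509. 150.]
red [231 187   5   3   6] [232.8 188.2] z100 [493. 146.] z145 [486. 142.]
trayTL [ 656. -244.   30.]
trayTR [ 647. -399.   30.]
trayBL [ 460. -235.   30.]
trayBR [ 451. -385.   30.]
can [528. 160. 235.]
bottle [ 524. -160.  140.]
pipe end [410. 303.  45.]
housing L [508. 377.  80.]
housing R [506. 230.  80.]
```

View pics/topc.png

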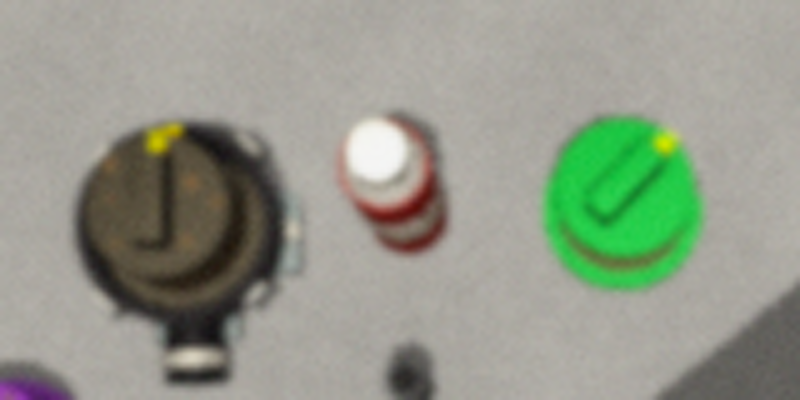

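```bash
python3 - <<'E'
from h import *
i=eyes.camera_info("top")
print("used",ray(i,181.6,180,145),"new",ray(i,274.6,178,100))
rel(480,-60,330,0); rel(525,6,330,0)
E
```

```text
used [514.96630155 309.44928671 145.        ] new [526.34168548   5.65330514 100.        ]
pose [ 232.3 -580.   230.8] yaw 21.8 t 0.1 rel [ 0.4233 -0.3908 -0.0988] [-1.000e-03  1.000e-04  3.808e-01]
pose [ 232.3 -580.   230.8] yaw 21.8 t 0.1 rel [ 0.4896 -0.4353 -0.0987] [-1.000e-03  1.000e-04  3.808e-01]
```

```bash
python3 -m crank '[0.05,-0.045,-0.09,0,0,0.04, 0.1,-0.09,-0.098,0,0,0.08, 0.15,-0.13,-0.098,0,0,0.12, 0.2,-0.17,-0.098,0,0,0.16, 0.24,-0.21,-0.098,0,0,0.2, 0.28,-0.25,-0.098,0,0,0.24, 0.32,-0.29,-0.098,0,0,0.28, 0.36,-0.33,-0.098,0,0,0.32, 0.4,-0.36,-0.098,0,0,0.38, 0.489,-0.435,-0.098,0,0,0.38]' 0; python3 - <<'E'
from h import *
rel(526,6,330,0)
E
```

```text
time_s: 1.1
ee_pos: [441.2, -156.0, 327.8]
eef_rot: [3.141, -0.0, -0.002]
ft_force: [1.7, -0.9, 0.6]
finger_gap: 85.4
pose [ 441.2 -156.   327.8] yaw -0.1 t 1.1 rel [ 0.0846 -0.1621 -0.0022] [ 0.0002 -0.0002 -0.0015]
```

```bash
python3 -m crank '[0.02,-0.04,0,0,0,0, 0.04,-0.08,0,0,0,0, 0.06,-0.12,0,0,0,0, 0.085,-0.162,0,0,0,0, 0.085,-0.162,0,0,0,0, 0.085,-0.162,0,0,0,0, 0.085,-0.162,0,0,0,0, 0.085,-0.162,0,0,0,0, 0.085,-0.162,0,0,0,0, 0.085,-0.162,0,0,0,0]'; python3 - <<'E'
from h import *
i=eyes.camera_info("wrist"); im=eyes.capture("wrist"); cv2.imwrite("pics/w1.png",im)
print("cam",-(np.array(i["R"]).T@i["t"]),np.round(i["R"],2).tolist())
rel(526,6,330,0)
for n,lo,hi in(("green",(50,100,60),(75,255,255)),("yellow",(22,140,120),(34,255,255))):
    for s,c,_ in blobs(im,lo,hi,30): print(n,s,c.round(1),ray(i,*c,100).round(1))
E
```

```text
time_s: 2.1
ee_pos: [525.6, 3.4, 327.8]
eef_rot: [3.141, -0.0, -0.0]
ft_force: [-0.1, 0.3, 0.7]
finger_gap: 85.4
cam [609.86071385   3.23903897 469.71080694] [[-0.0, -1.0, 0.0], [-0.95, 0.0, 0.32], [-0.32, -0.0, -0.95]]
pose [525.6   3.5 327.8] yaw -0.0 t 2.15 rel [ 0.0004 -0.0025 -0.0022] [ 0.0002 -0.0003 -0.0002]
green [ 211   98   79   91 5123] [248.4 146.6] [536.5   8.8 100. ]
yellow [270 124   8   8  63] [273.4 127.6] [558.6 -20.2 100. ]
yellow [393 153  14  19  50] [397.9 159.1] [ 521.2 -168.6  100. ]
```

View pics/w1.png

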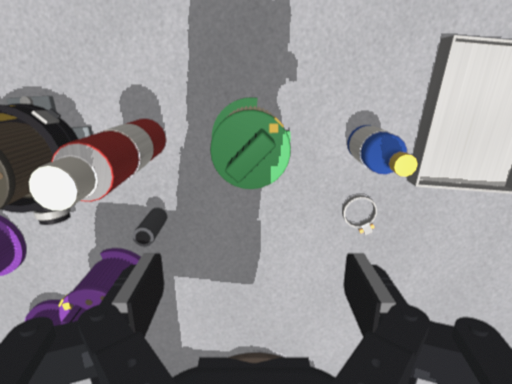

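The wrist view shows the new cap at about (251,149), with its pointer at (273,128) and its rib at about (250,156). The bottle and clamp are on the right. On to the used element, with the TCP at z≈345.

```bash
python3 - <<'E'
from h import *
i=eyes.camera_info("wrist"); p=ray(i,273.4,127.6,100)
c=ray(i,251,149,100); r=ray(i,250,156,136)
print("cap",c.round(1),"rib",r.round(1),"ptr yaw",np.degrees(np.arctan2(*(p-c)[1::-1])))
a,b=ray(i,230,181,136),ray(i,268.5,134.5,136); print("rib yaw",np.degrees(np.arctan2(*(b-a)[1::-1])),np.linalg.norm(b-a))
rel(505,309,360,0)
E
python3 -m crank '[0,-0.05,-0.03,0,0,0, -0.005,-0.1,-0.033,0,0,0, -0.01,-0.15,-0.033,0,0,0, -0.015,-0.2,-0.033,0,0,0, -0.02,-0.25,-0.033,0,0,0, -0.02,-0.28,-0.033,0,0,0, -0.02,-0.306,-0.033,0,0,0, -0.02,-0.306,-0.033,0,0,0, -0.02,-0.306,-0.033,0,0,0, -0.02,-0.306,-0.033,0,0,0]'; python3 - <<'E'
from h import *
i=eyes.camera_info("wrist"); im=eyes.capture("wrist"); cv2.imwrite("pics/w2.png",im)
rel(515,309,330,0)
for s,c,_ in blobs(im,(22,140,100),(34,255,255),15): print("y",s,c.round(1),ray(i,*c,145).round(1),ray(i,*c,82).round(1))
E
```

```text
cap [533.7   5.9 100. ] rib [533.6   6.7 136. ] ptr yaw -46.0875215162931
rib yaw -39.23238657434702 65.5768180101994
pose [525.6   3.5 327.8] yaw -0.0 t 2.15 rel [-0.0206 -0.3055 -0.0322] [ 0.0002 -0.0003 -0.0002]
time_s: 3.15
ee_pos: [505.6, 309.0, 360.7]
eef_rot: [3.141, 0.0, -0.0]
ft_force: [0.0, 0.1, 0.2]
finger_gap: 85.3
pose [505.7 308.9 360.8] yaw -0.0 t 3.2 rel [ 0.0093 -0.0001  0.0308] [ 0.0002 -0.0002 -0.0005]
y [244  89   9  14 111] [247.7  95.6] [574.4 314.6 145. ] [571.7 315.6  82. ]
y [243 107  13   3  31] [248.7 107.7] [561.7 313.6 145. ] [556.7 314.5  82. ]
y [244 111  12  11  76] [249.2 116.2] [552.6 313.1 145. ] [546.1 313.8  82. ]
y [275 271   5   7  15] [277.  274.1] [350.8 278.  145. ] [308.7 272.5  82. ]
y [280 278   6   4  20] [283.  279.6] [342.5 270.  145. ] [299.  263.1  82. ]
```

View pics/w2.png

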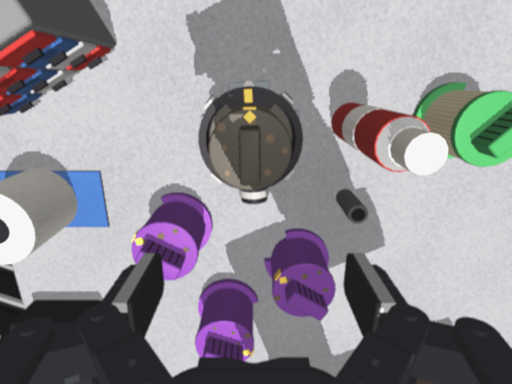

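The used cap centre is near (250.5,147). The rib top spans x 240–261 and y 126–181, aligned with the image column. The key is at (248,96) and the pointer at (249,116), so it is nearly straight.

```bash
python3 - <<'E'
from h import *
i=eyes.camera_info("wrist")
for n,u,v,z in(("rib",250.5,153.5,181),("ribtop",250.5,126,181),("ribbot",250.5,181,181),("riblow",240,153,181),("ribhi",261,153,181),("capbot",251,190.5,145),("capL",208,147,145),("capR",293,147,145),("colL",199,137,80),("colR",302,137,80),("ptr",249.2,117,145),("key",248,96,82),("pipe",254,201,45)): print(n,ray(i,u,v,z).round(1))
E
```

```text
rib [519.  311.5 181. ]
ribtop [546.9 311.4 181. ]
ribbot [489.5 311.6 181. ]
riblow [519.6 322.3 181. ]
ribhi [519.5 300.7 181. ]
capbot [466.4 311.4 145. ]
capL [518.7 359.9 145. ]
capR [518.5 263.6 145. ]
colL [519.1 380.5  80. ]
colR [518.9 243.9  80. ]
ptr [551.9 313.  145. ]
key [571.3 315.1  82. ]
pipe [414.7 307.6  45. ]
```

```bash
python3 -m crank '[0.006,-0.002,0.03,0,0,-0.02, 0.0125,-0.003,0.06,0,0,-0.035, 0.0125,-0.003,0.09,0,0,-0.035, 0.0125,-0.003,0.12,0,0,-0.035, 0.0125,-0.003,0.15,0,0,-0.035, 0.0125,-0.003,0.17,0,0,-0.035, 0.0125,-0.003,0.185,0,0,-0.035, 0.0125,-0.003,0.197,0,0,-0.035, 0.0125,-0.003,0.207,0,0,-0.035, 0.0125,-0.003,0.207,0,0,-0.035]'; python3 -m crank '[0,0,0,0,0,0,0,0,0,0,0,0,0,0,0,0,0,0,0,0,0,0,0,0,0,0,0,0,0,0,0,0,0,0,0,0,0,0,0,0,0,0,0,0,0,0,0,0,0,0,0,0,0,0,0,0,0,0,0,0]' 1
```

```text
time_s: 4.2
ee_pos: [517.8, 312.5, 152.8]
eef_rot: [3.141, 0.001, 0.035]
ft_force: [-0.3, 1.4, -0.2]
finger_gap: 85.2
time_s: 5.2
ee_pos: [518.3, 313.4, 154.2]
eef_rot: [-3.141, -0.001, 0.036]
ft_force: [0.5, 1.5, 4.8]
finger_gap: 21.0
```

```bash
python3 -m crank '[0,0,0,0,0,-0.05,0,0,0,0,0,-0.1,0,0,0,0,0,-0.16,0,0,0,0,0,-0.22,0,0,0,0,0,-0.28,0,0,0,0,0,-0.34,0,0,0,0,0,-0.39,0,0,0,0,0,-0.44,0,0,0,0,0,-0.44,0,0,0,0,0,-0.44]'; python3 - <<'E'
from h import *
s=env.observe(); print(s["torque"],s["ft_force"])
i=eyes.camera_info("wrist"); im=eyes.capture("wrist"); cv2.imwrite("pics/w3.png",im)
for s,c,_ in blobs(im,(22,140,100),(34,255,255),15): print("y",s,c.round(1),ray(i,*c,145).round(1),ray(i,*c,82).round(1))
E
```

```text
time_s: 6.2
ee_pos: [518.2, 313.4, 154.2]
eef_rot: [-3.141, -0.001, 0.476]
ft_force: [-0.2, 1.1, 5.4]
finger_gap: 20.8
[0.31916155 0.15738659 0.15576279] [-0.23127897  1.05290065  5.42858004]
y [272 123  26  27 397] [284.  136.5] [577.5 327.2 145. ] [571.  316.9  82. ]
y [241 161  29  11 255] [254.6 166. ] [558.2 333.  145. ] [543.7 325.1  82. ]
y [241 174  28  26 386] [254.4 186.8] [548.7 328.1 145. ] [530.2 318.3  82. ]
```

```bash
python3 -m crank '[0,0,-0.001,0,0,0,0,0,-0.002,0,0,0,0,0,-0.003,0,0,0,0,0,-0.004,0,0,0,0,0,-0.005,0,0,0,0,0,-0.005,0,0,0,0,0,-0.006,0,0,0,0,0,-0.006,0,0,0,0,0,-0.006,0,0,0,0,0,-0.006,0,0,0]'; python3 - <<'E'
from h import *
s=env.observe(); print(s["torque"],s["ft_force"])
E
```

```text
time_s: 7.25
ee_pos: [517.9, 313.1, 159.7]
eef_rot: [3.142, 0.0, 0.476]
ft_force: [-1.1, 0.2, -3.7]
finger_gap: 20.8
[0.12260175 0.26273504 0.03333   ] [-1.09744136  0.2310599  -3.66179654]
```

```bash
python3 -m crank '[0,0,-0.01,0,0,0,0,0,-0.025,0,0,0,0,0,-0.04,0,0,0,0,0,-0.065,0,0,0,0,0,-0.09,0,0,0,0,0,-0.12,0,0,0,0,0,-0.15,0,0,0,0,0,-0.18,0,0,0,0,0,-0.21,0,0,0,0,0,-0.225,0,0,0]'; python3 - <<'E'
from h import *
rel(545,-317,385,27); i=eyes.camera_info("wrist"); im=eyes.capture("scene"); cv2.imwrite("pics/s2.png",im[60:330,60:460])
i=eyes.camera_info("top")
im=eyes.capture("top"); cv2.imwrite("pics/t2.png",im)
print(env.observe()["ft_force"])
E
```

```text
time_s: 8.25
ee_pos: [518.1, 313.1, 388.5]
eef_rot: [3.141, -0.004, 0.476]
ft_force: [0.1, -0.4, -4.0]
finger_gap: 21.0
pose [518.1 313.1 388.5] yaw 27.3 t 8.25 rel [-0.2647  0.5724  0.0025] [ 0.0004 -0.0045  0.0045]
[ 0.09054327  0.16765247 -4.24107773]
```

View pics/s2.png

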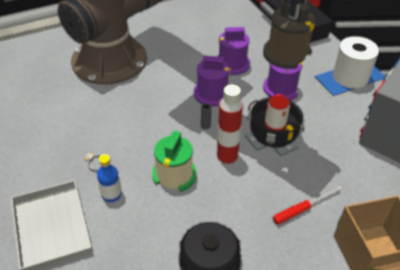

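The scene view shows the used element lifted clear and the red safety cap still seated in the housing. Next I get the tray centre from the earlier top picture.

```bash
python3 - <<'E'
from h import *
i=eyes.camera_info("top"); im=cv2.imread("pics/t2.png")
h=cv2.cvtColor(im,cv2.COLOR_BGR2HSV); sub=h[140:205,335:395]
for t in (175,190,200):
    m=((h[...,2]>t)&(h[...,1]<40)).astype(np.uint8); m[:, :335]=0; m[:,395:]=0; m[:140]=0; m[205:]=0
    n,l,s,c=cv2.connectedComponentsWithStats(m); k=1+s[1:,4].argmax()
    r=cv2.minAreaRect(cv2.findContours((l==k).astype(np.uint8),0,2)[0][0]); b=cv2.boxPoints(r)
    P=np.array([ray(i,*p,20) for p in b]); print(t,s[k],P[:,:2].round().tolist(),P.mean(0).round(1))
rel(553,-316,386,27.3)
E
```

```text
175 [ 344  146   43   55 2153] [[465.0, -235.0], [654.0, -250.0], [646.0, -397.0], [457.0, -379.0]] [ 555.4 -315.3   20. ]
190 [ 344  147   42   54 2092] [[465.0, -236.0], [653.0, -251.0], [645.0, -395.0], [457.0, -378.0]] [ 554.9 -315.    20. ]
200 [ 344  147   42   54 2033] [[465.0, -237.0], [651.0, -252.0], [643.0, -393.0], [458.0, -376.0]] [ 554.3 -314.6   20. ]
pose [518.3 313.1 387.7] yaw 27.3 t 8.35 rel [-0.2573  0.5752  0.0007] [ 0.0005 -0.005  -0.0007]
```

```bash
python3 -m crank '[-0.003,0.006,0,0,0,0,-0.008,0.017,0,0,0,0,-0.018,0.04,0,0,0,0,-0.03,0.069,0,0,0,0,-0.043,0.098,0,0,0,0,-0.058,0.132,0,0,0,0,-0.074,0.167,0,0,0,0,-0.091,0.207,0,0,0,0,-0.109,0.248,0,0,0,0,-0.127,0.288,0,0,0,0]'; python3 -m crank '[-0.018,0.041,0,0,0,0,-0.036,0.081,0,0,0,0,-0.053,0.121,0,0,0,0,-0.069,0.156,0,0,0,0,-0.084,0.19,0,0,0,0,-0.097,0.219,0,0,0,0,-0.109,0.248,0,0,0,0,-0.119,0.271,0,0,0,0,-0.124,0.282,0,0,0,0,-0.127,0.288,0,0,0,0]'; python3 - <<'E'
from h import *
rel(556,-315,386,27.3); im=eyes.capture("wrist"); cv2.imwrite("pics/w4.png",im)
E
```

```text
time_s: 9.35
ee_pos: [536.2, -3.6, 383.8]
eef_rot: [-3.141, 0.001, 0.475]
ft_force: [-0.5, 0.5, -4.4]
finger_gap: 21.1
time_s: 10.35
ee_pos: [555.3, -316.4, 383.7]
eef_rot: [-3.14, 0.001, 0.474]
ft_force: [0.3, -0.1, -4.0]
finger_gap: 21.2
pose [ 555.3 -316.4  383.7] yaw 27.2 t 10.35 rel [ 0.0012 -0.0009 -0.0023] [-0.0015  0.0008 -0.002 ]
```

View pics/w4.png

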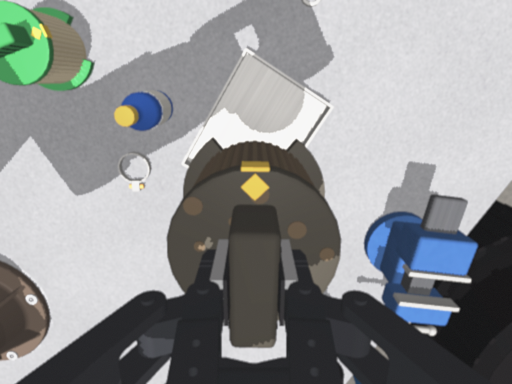

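The used element hangs upright from the rib. The tray's far rim corners are at (249,50) and (330,106), and its left edge runs to (186,163).

```bash
python3 - <<'E'
from h import *
i=eyes.camera_info("wrist"); a,b,c=[ray(i,*p,30)[:2] for p in((249,49),(331,106),(185,164))]
u=(a-c)/np.linalg.norm(a-c); print(a,b,c,np.linalg.norm(a-b),"yaw",np.degrees(np.arctan2(u[1],u[0])),"centre",(a+b)/2-u*100)
E
```

```text
[ 664.90450026 -253.96603497] [ 650.94875118 -399.66927494] [ 467.58547673 -239.22807375] 146.37006890285016 yaw -4.271549299531437 centre [ 558.20440153 -319.36929926]
```

```bash
python3 -m crank '[0,0,0.015,0,0,0,0,0.001,0.045,0,0,0,0.001,0.003,0.08,0,0,0,0.001,0.003,0.115,0,0,0,0.001,0.003,0.15,0,0,0,0.001,0.003,0.18,0,0,0,0.001,0.003,0.21,0,0,0,0.001,0.003,0.235,0,0,0,0.001,0.003,0.252,0,0,0,0.001,0.003,0.262,0,0,0]';  python3 -m crank '[0,0,0.001,0,0,0,0,0,0.002,0,0,0,0,0,0.003,0,0,0,0,0,0.004,0,0,0,0,0,0.005,0,0,0,0,0,0.006,0,0,0,0,0,0.007,0,0,0,0,0,0.008,0,0,0,0,0,0.008,0,0,0,0,0,0.008,0,0,0]'
```

```text
time_s: 11.4
ee_pos: [557.9, -316.3, 121.4]
eef_rot: [-3.14, 0.001, 0.477]
ft_force: [0.5, 0.1, -3.6]
finger_gap: 20.7
time_s: 12.4
ee_pos: [558.3, -317.5, 114.7]
eef_rot: [3.142, 0.0, 0.476]
ft_force: [-0.4, 0.4, -4.1]
finger_gap: 20.9
```

```bash
python3 -m crank '[0,0,0.0005,0,0,0,0,0,0.001,0,0,0,0,0,0.0015,0,0,0,0,0,0.002,0,0,0,0,0,0.0025,0,0,0,0,0,0.003,0,0,0,0,0,0.0035,0,0,0,0,0,0.004,0,0,0,0,0,0.004,0,0,0,0,0,0.004,0,0,0]'
```

```text
time_s: 13.4
ee_pos: [558.3, -317.6, 112.2]
eef_rot: [3.141, -0.0, 0.476]
ft_force: [-4.3, 1.9, 11.3]
finger_gap: 21.0
```

```bash
python3 -m crank '[0,0,-0.001,0,0,0,0,0,-0.001,0,0,0,0,0,-0.001,0,0,0,0,0,-0.001,0,0,0,0,0,-0.001,0,0,0,0,0,-0.001,0,0,0,0,0,-0.001,0,0,0,0,0,-0.001,0,0,0,0,0,-0.001,0,0,0,0,0,-0.001,0,0,0]' 0; python3 -m crank '[0,0,-0.01,0,0,0,0,0,-0.025,0,0,0,0,0,-0.05,0,0,0,0,0,-0.08,0,0,0,0,0,-0.11,0,0,0,0,0,-0.14,0,0,0,0,0,-0.17,0,0,0,0,0,-0.19,0,0,0,0,0,-0.2,0,0,0,0,0,-0.2,0,0,0]'; python3 - <<'E'
from h import *
rel(525,6,300,-41)
im=eyes.capture("wrist"); cv2.imwrite("pics/w5.png",im)
E
```

```text
time_s: 14.4
ee_pos: [558.3, -317.5, 111.7]
eef_rot: [3.142, 0.0, 0.476]
ft_force: [-0.3, 0.5, 0.3]
finger_gap: 85.6
time_s: 15.4
ee_pos: [558.4, -317.5, 313.7]
eef_rot: [3.139, -0.001, 0.476]
ft_force: [0.1, 0.5, 0.1]
finger_gap: 85.6
pose [ 558.4 -317.5  313.7] yaw 27.3 t 15.4 rel [ 0.1185 -0.3029  0.013 ] [ 0.0015 -0.0027  1.1914]
```

View pics/w5.png

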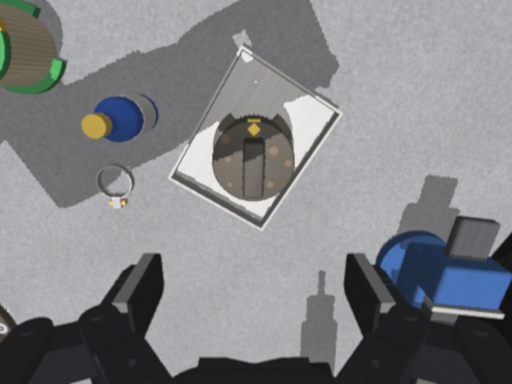

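The used element stands upright in the tray: cap at (254,157), with clear rim all round. The tray corners are (243,47), (339,112), (172,177) and (262,228). Next, the new element.

```bash
python3 - <<'E'
from h import *
i=eyes.camera_info("wrist"); C=np.mean([ray(i,*p,30) for p in((243,47),(340,112),(171,177),(262,229))],0)
print("tray",C.round(1),"rib",ray(i,254,140,139).round(1),ray(i,254,196,139).round(1)); rel(525,6,325,-43)
E
python3 -m crank '[0.005,-0.015,0,0,0,0.08,0.018,-0.045,0,0,0,0.2,0.03,-0.08,-0.005,0,0,0.34,0.045,-0.12,-0.01,0,0,0.48,0.06,-0.16,-0.01,0,0,0.62,0.075,-0.2,-0.01,0,0,0.76,0.09,-0.235,-0.01,0,0,0.9,0.105,-0.27,-0.01,0,0,1.04,0.115,-0.29,-0.01,0,0,1.15,0.12,-0.303,-0.01,0,0,1.22]'
python3 -m crank '[0,0,0,0,0,0,0,0,0,0,0,0,0,0,0,0,0,0,0,0,0,0,0,0,0,0,0,0,0,0,0,0,0,0,0,0,0,0,0,0,0,0,0,0,0,0,0,0,0,0,0,0,0,0,0,0,0,0,0,0]'; python3 - <<'E'
from h import *
i=eyes.camera_info("wrist"); im=eyes.capture("wrist"); cv2.imwrite("pics/w6.png",im); rel(534,6,325,-43)
for s,c,_ in blobs(im,(22,140,100),(34,255,255),25): print("y",s,c.round(1),ray(i,*c,100).round(1))
s,c,m=max(blobs(im,(50,100,30),(75,255,255),100),key=lambda b:b[0][4]); print(s,c)
E
```

```text
tray [ 558.9 -317.5   30. ] rib [ 583.8 -305.7  139. ] [ 531.2 -332.7  139. ]
pose [ 558.1 -317.4  312.1] yaw 27.3 t 15.45 rel [ 0.1187 -0.3026 -0.0131] [ 4.0000e-04 -7.0000e-04  1.2263e+00]
time_s: 16.45
ee_pos: [525.6, 8.7, 320.5]
eef_rot: [3.14, 0.002, -0.747]
ft_force: [0.6, -0.5, -0.8]
finger_gap: 85.1
time_s: 17.45
ee_pos: [526.2, 6.8, 321.7]
eef_rot: [3.142, -0.0, -0.744]
ft_force: [-0.4, 0.2, 0.3]
finger_gap: 85.4
pose [526.1   6.8 321.7] yaw -42.6 t 17.5 rel [ 0.0063 -0.0047 -0.0033] [ 0.0001 -0.0001  0.0064]
y [370  40  11  24  91] [373.3  53.1] [ 522.9 -161.3  100. ]
y [247 116  10  10  67] [251.7 120.4] [558.4 -20.2 100. ]
y [ 63 267  22  16 116] [ 73.7 274.3] [571.2 289.7 100. ]
[ 211  107   81   85 5248] [250.94188262 150.28849085]
```

View pics/w6.png

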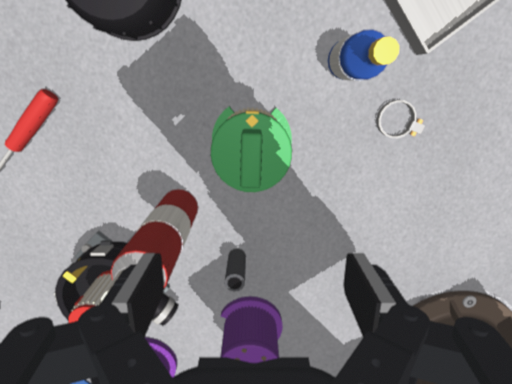

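The rib is vertical in the image, from x 241–261 and y 130–187, so tool yaw -42.6 matches it. The can, socket and bottle are clear of the fingers.

```bash
python3 - <<'E'
from h import *
i=eyes.camera_info("wrist"); a,b=ray(i,251,130,136),ray(i,251,187,136); print(a,b,(a+b)/2,np.degrees(np.arctan2(*(a-b)[1::-1])),np.linalg.norm(a-b), ray(i,211,149,100),ray(i,292,149,100))
c=(a+b)/2; rel(c[0],c[1],108,-42.6)
E
```

```text
[554.80753941 -16.02409793 136.        ] [509.8536986   25.64899172 136.        ] [532.33061901   4.81244689 136.        ] -42.83112017705458 61.29840295442889 [566.46431509  36.49490318 100.        ] [503.04727541 -32.24925975 100.        ]
pose [526.1   6.8 321.7] yaw -42.6 t 17.5 rel [ 0.0059 -0.0027  0.2137] [ 0.0001 -0.0001 -0.0006]
```

```bash
python3 -m crank '[0.003,-0.001,0.03,0,0,0, 0.006,-0.0025,0.06,0,0,0, 0.006,-0.0025,0.09,0,0,0, 0.006,-0.0025,0.12,0,0,0, 0.006,-0.0025,0.15,0,0,0, 0.006,-0.0025,0.175,0,0,0, 0.006,-0.0025,0.19,0,0,0, 0.006,-0.0025,0.203,0,0,0, 0.006,-0.0025,0.213,0,0,0, 0.006,-0.0025,0.213,0,0,0]'; python3 -m crank '[0,0,0,0,0,0,0,0,0,0,0,0,0,0,0,0,0,0,0,0,0,0,0,0,0,0,0,0,0,0,0,0,0,0,0,0,0,0,0,0,0,0,0,0,0,0,0,0,0,0,0,0,0,0,0,0,0,0,0,0]' 1; python3 -m crank '[0,0,-0.005,0,0,0,0,0,-0.015,0,0,0,0,0,-0.035,0,0,0,0,0,-0.065,0,0,0,0,0,-0.1,0,0,0,0,0,-0.14,0,0,0,0,0,-0.18,0,0,0,0,0,-0.22,0,0,0,0,0,-0.26,0,0,0,0,0,-0.28,0,0,0]'; python3 - <<'E'
from h import *
rel(518.3,312.5,390,2.7); im=eyes.capture("wrist"); cv2.imwrite("pics/w7.png",im)
E
```

```text
time_s: 18.5
ee_pos: [531.9, 4.6, 107.7]
eef_rot: [3.14, 0.001, -0.744]
ft_force: [0.4, 0.7, 0.5]
finger_gap: 85.1
time_s: 19.5
ee_pos: [532.3, 4.6, 109.2]
eef_rot: [-3.141, -0.0, -0.744]
ft_force: [-1.9, 1.0, 6.1]
finger_gap: 20.9
time_s: 20.5
ee_pos: [532.2, 4.6, 392.9]
eef_rot: [-3.139, -0.004, -0.744]
ft_force: [0.4, -0.5, -2.9]
finger_gap: 21.1
pose [532.2   4.6 392.9] yaw -42.6 t 20.5 rel [-0.2188 -0.2171  0.0026] [-0.0009 -0.0046 -0.7913]
```

```bash
python3 - <<'E'
from h import *
i=eyes.camera_info("wrist")
for f in("w3","w4","w7"):
    im=cv2.imread(f"pics/{f}.png")
    for s,c,_ in blobs(im,(20,110,80),(36,255,255),60):
        if 200<c[0]<310 and 110<c[1]<260: print(f,s,c.round(1))
s=env.observe(); R=np.array(i["R"]);print("dz of cap vs TCP -9; mm/px:", np.linalg.norm(ray(i,255,188,s["ee_pos"][2]-9)-ray(i,255,187,s["ee_pos"][2]-9)))
E
cd pics; python3 -c "
import cv2,numpy as np
cv2.imwrite('cmp.png',np.hstack([cv2.imread('w4.png')[110:384,140:370],cv2.imread('w7.png')[110:384,140:370]]))"
```

```text
w3 [272 122  27  29 488] [284.4 136. ]
w3 [240 161  30  11 318] [254.5 166.1]
w3 [241 173  28  28 446] [254.4 186.8]
w4 [240 161  31  11 320] [254.8 166.1]
w4 [241 173  28  28 444] [254.4 186.8]
w7 [240 159  30  10 274] [254.3 163.8]
w7 [241 171  28  27 419] [254.3 184.2]
dz of cap vs TCP -9; mm/px: 0.5257242208626006
```

View pics/cmp.png

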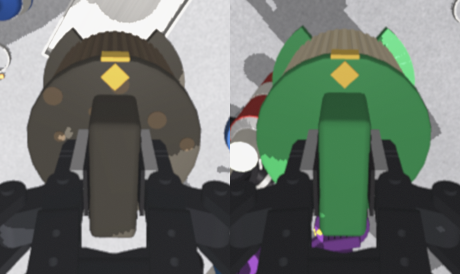

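```bash
python3 -m crank '[-0.0045,-0.0045,0,0,0,-0.02,-0.0155,-0.015,0,0,0,-0.06,-0.035,-0.035,0,0,0,-0.13,-0.062,-0.061,0,0,0,-0.22,-0.09,-0.089,0,0,0,-0.32,-0.119,-0.117,0,0,0,-0.43,-0.148,-0.145,0,0,0,-0.54,-0.174,-0.171,0,0,0,-0.64,-0.199,-0.196,0,0,0,-0.73,-0.2204,-0.2169,0,0,0,-0.796]'; python3 -m crank '[0,0,0.01,0,0,0,0,0,0.025,0,0,0,0,0,0.045,0,0,0,0,0,0.065,0,0,0,0,0,0.08,0,0,0,0,0,0.085,0,0,0,0,0,0.085,0,0,0,0,0,0.085,0,0,0,0,0,0.085,0,0,0,0,0,0.085,0,0,0]';  python3 - <<'E'
from h import *
rel(517,313.4,310,3); i=eyes.camera_info("wrist"); im=eyes.capture("wrist"); cv2.imwrite("pics/w8.png",im)
for s,c,_ in blobs(im,(22,140,100),(34,255,255),15): print("y",s,c.round(1),ray(i,*c,82).round(1))
E
```

```text
time_s: 21.55
ee_pos: [515.7, 316.3, 386.6]
eef_rot: [3.141, 0.003, 0.059]
ft_force: [0.8, -0.3, -2.4]
finger_gap: 20.8
time_s: 22.55
ee_pos: [517.1, 313.5, 304.2]
eef_rot: [-3.141, -0.001, 0.052]
ft_force: [0.1, -0.1, -2.9]
finger_gap: 20.9
pose [517.1 313.5 304.2] yaw 3.0 t 22.55 rel [-0.0001  0.0001 -0.0058] [-0.0003 -0.0009 -0.0005]
y [249 101  10  16 140] [253.9 108.7] [571.8 315.3  82. ]
y [241 160  28   9 230] [254.9 163.8] [509. 311.  82.]
y [241 172  27  26 370] [254.3 184.2] [483.9 310.3  82. ]
```

```bash
python3 -m crank '[0,0,0.015,0,0,0,0,0,0.035,0,0,0,0,0,0.05,0,0,0,0,0,0.06,0,0,0,0,0,0.068,0,0,0,0,0,0.076,0,0,0,0,0,0.084,0,0,0,0,0,0.092,0,0,0,0,0,0.1,0,0,0,0,0,0.106,0,0,0]';  python3 -m crank '[0,0,0.003,0,0,0,0,0,0.006,0,0,0,0,0,0.009,0,0,0,0,0,0.012,0,0,0,0,0,0.015,0,0,0,0,0,0.018,0,0,0,0,0,0.02,0,0,0,0,0,0.022,0,0,0,0,0,0.024,0,0,0,0,0,0.024,0,0,0]'
```

```text
time_s: 23.6
ee_pos: [517.0, 313.4, 196.9]
eef_rot: [3.141, 0.0, 0.052]
ft_force: [-0.3, 0.4, -2.6]
finger_gap: 21.3
time_s: 24.6
ee_pos: [517.0, 313.4, 173.4]
eef_rot: [3.141, 0.0, 0.052]
ft_force: [-0.9, -0.1, -1.4]
finger_gap: 20.9
```

```bash
python3 -m crank '[0,0,0.003,0,0,0,0,0,0.006,0,0,0,0,0,0.009,0,0,0,0,0,0.011,0,0,0,0,0,0.013,0,0,0,0,0,0.015,0,0,0,0,0,0.016,0,0,0,0,0,0.017,0,0,0,0,0,0.018,0,0,0,0,0,0.018,0,0,0]';  python3 -m crank '[0,0,0.0005,0,0,0,0,0,0.001,0,0,0,0,0,0.0015,0,0,0,0,0,0.002,0,0,0,0,0,0.002,0,0,0,0,0,0.002,0,0,0,0,0,0.002,0,0,0,0,0,0.002,0,0,0,0,0,0.002,0,0,0,0,0,0.002,0,0,0]'
```

```text
time_s: 25.6
ee_pos: [517.0, 313.4, 155.6]
eef_rot: [3.141, 0.0, 0.052]
ft_force: [0.5, -1.2, -2.6]
finger_gap: 21.3
time_s: 26.6
ee_pos: [517.2, 313.6, 154.2]
eef_rot: [-3.141, -0.001, 0.052]
ft_force: [-2.2, 0.7, 6.1]
finger_gap: 20.7
```

Contact came at TCP z 154.2, exactly the seated height. Now I release and check.

```bash
python3 -m crank '[0,0,0,0,0,0,0,0,0,0,0,0,0,0,0,0,0,0,0,0,0,0,0,0,0,0,0,0,0,0,0,0,0,0,0,0,0,0,0,0,0,0,0,0,0,0,0,0,0,0,0,0,0,0,0,0,0,0,0,0]' 0; python3 -m crank '[0,0,-0.01,0,0,0,0,0,-0.025,0,0,0,0,0,-0.05,0,0,0,0,0,-0.08,0,0,0,0,0,-0.11,0,0,0,0,0,-0.14,0,0,0,0,0,-0.17,0,0,0,0,0,-0.19,0,0,0,0,0,-0.2,0,0,0,0,0,-0.206,0,0,0]'; python3 - <<'E'
from h import *
i=eyes.camera_info("wrist"); im=eyes.capture("wrist"); sc=eyes.capture("scene"); rel(517,313.4,360,3)
cv2.imwrite("pics/fin.png",np.hstack([im[40:290,130:380],sc[110:360,60:410]]))
s,c,m=max(blobs(im,(50,100,30),(75,255,255),100),key=lambda b:b[0][4]); print(s,c)
for a,b in((s[0],c[1]),(s[0]+s[2],c[1]),(c[0],s[1]+s[3])): print(ray(i,a,b,145).round(1))
for s,c,_ in blobs(im,(22,140,100),(34,255,255),15): print("y",s,c.round(1),ray(i,*c,145).round(1),ray(i,*c,82).round(1))
E
```

```text
time_s: 27.6
ee_pos: [517.1, 313.4, 153.7]
eef_rot: [3.141, -0.0, 0.052]
ft_force: [0.3, 0.4, 0.1]
finger_gap: 85.1
time_s: 28.6
ee_pos: [516.9, 313.4, 360.6]
eef_rot: [-3.141, -0.001, 0.052]
ft_force: [0.5, 0.5, -0.1]
finger_gap: 85.2
pose [517.  313.4 359.8] yaw 3.0 t 28.7 rel [-0.      0.     -0.0002] [-0.     -0.0002 -0.0006]
[ 212  112   83   87 5520] [252.95597826 156.32065217]
[516.8 360.4 145. ]
[521.6 265.6 145. ]
[467.1 311.  145. ]
y [250  99   8  13 103] [253.5 104.9] [576.1 315.9 145. ] [571.7 315.6  82. ]
y [248 117  12   2  20] [253.5 117.6] [562.6 315.2 145. ] [555.9 314.8  82. ]
y [249 122  11  10  69] [253.9 126.5] [553.  314.3 145. ] [544.5 313.7  82. ]
y [276 286   6   4  19] [278.8 287.6] [343.7 270.5 145. ] [298.3 262.2  82. ]
y [236 356   4   5  15] [237.5 357.7] [221.4 321.  145. ] [154.5 321.6  82. ]
```

View pics/fin.png

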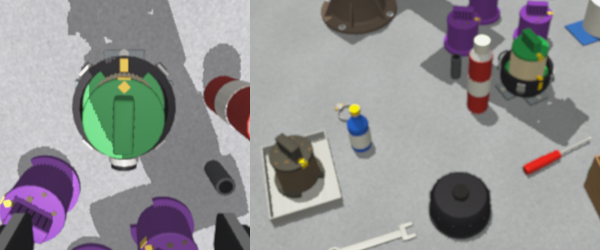

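The new element stands inside the collar with its pointer (124,87 in the crop) in line with the key. The used element is upright in the tray, and the can, bottle, cover, socket and tools look undisturbed. I'm handing in.

```bash
python3 -c "
from rig import env
print(env.close_job())"
```

```text
the job is handed in; nothing more can be done
None
```

The filter change is finished and handed in at about 29 s of the 66 s allowed; the hand-in gives no verdict.

- **Used element:** I twisted it 25° by its rib and lifted it with only its own weight (about 4 N) on the wrist. The scene picture after the lift showed the red safety element still seated. It now stands upright in the steel tray, about 2 mm from the tray's centre.
- **New element:** It was lowered gently over the safety element with its pointer within about 2° of the key. It touched the floor at the same tool height (154.2 mm) at which the used one had been gripped in place, so it is fully home.
- **After release:** The last wrist picture puts its pointer about 1 mm from where the used one's had been, and its cap measures 95 mm across against 96 mm expected.
- **Rest of the scene:** The gripper is clear of everything, and the bystanders that were in view looked unmoved in the last pictures; I did not measure them.

Two measurements disagreed:
- The top camera placed the elements 3–8 mm off from the wrist camera, mostly in x; I used the wrist values.
- The tray's width from one partly hidden view came out at 146 mm instead of 155 mm. The other tray views agreed to a few millimetres.

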